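# Wedge up the dish rack to its drain mark

### The job

Tip up the dish rack so that it drains: draw the wooden wedge out of the lime green tub, lay it flat on the open counter and let go of it, then take it again by its thick end and slide its thin end squarely under the middle of the rack's front lip until the yellow pointer has risen level with the red mark, and leave the wedge there. Let the wedge do the lifting: do not push or lift the rack or the mark with the gripper, and leave the tub and the other things where they stand.

Things in the scene. Friction and masses are not known exactly. Their poses are not given: they have to be found in the camera images.
- wedge: Solid wooden wedge, 190 mm long, 45 mm wide, 160 g; flat underside, top sloping evenly from 5 mm thick at the thin tip to 45 mm at the thick end. Origin: centre of its underside; x points to the thin tip (at +95 mm; thick end at -95 mm), z up. It starts lying flat, thick end inside the tub on its 4 mm wall, the last 90 to 105 mm at the thin end sticking out of the mouth.
- wedge_tip (a point): Middle of the wedge's thin tip edge.
- wedge_heel (a point): Point inside the wedge's thick end, 20 mm from its end face and 20 mm above its underside, mid-width.
- tub: Loose lime green plastic tub lying on its side, 400 g, walls 4 mm: 110 mm deep, 150 mm wide, 85 mm high. Origin: centre of its underside on the counter; x points out of its open mouth (mouth plane at x = +55 mm), z up.
- rack_frame: Fixed low frame that carries the dish rack. Origin on the counter below the middle of the front lip; x points level from the lip into the rack (the way the wedge slides), y along the lip. Hinge bar at x = 280 mm; a runner along y = -168 mm carries a white post 70 mm high with the red mark at x = 0, y = -166 mm. Nothing fixed lies under the lip.
- rack: White tray with wire dish rack and two upright steel bowls, one piece, about 1 kg, hinged 280 mm behind the lip, 20 mm up (origin there, mid-width); the lip can rise. Lip: round steel bar 12 mm thick, 230 mm long, underside 14 mm above the counter at rest. Rubber feet 18 mm behind it at y = +-100 mm. Wires start 66 mm behind the lip, 107 mm high; bowls 110 mm behind it, 165 mm high.
- pointer (a point): Centre of the top face of the yellow tab (22 x 32 mm) at the lip's end (rack_frame x = 0, y = -133 mm); 22 mm above the counter at rest; rises with the lip by the same amount.
- mark (a point): Centre of the top face of the red flag (22 x 34 mm) on the white post next to the yellow tab; set 8 to 20 mm higher than the pointer's rest height, different each time; friction holds it. Pointer and mark are level when their top faces are at one height. z up.
- pot: Loose glass storage pot with wooden cap, 66 mm across, 75 mm high, beside the approach to the lip; origin under its centre.
- cup: Loose blue ceramic cup, 70 mm across, 80 mm high, on the other side of the approach; origin under its centre.
- bottle: Loose green bottle, 64 mm across, 200 mm high; origin under its centre.
- spoon_rest: Loose round white ceramic spoon rest, 110 mm across, 18 mm high; origin under its centre.
- scoop: Loose wooden scoop, about 175 mm long along its x, 56 mm wide, 30 mm high; origin under its middle.
There are look-alikes about, which are no part of the job. Of the things shaped like the tub, the lime one is meant.

How it is judged:
By the outcome, as a careful person would: the job done as asked, in the order asked, and still so for the second after the job is handed in, with the robot touching nothing.
It also fails if it takes over 54 s, if anything falls off the work surface, if the arm or the gripper's body presses on something with over 40 N, if the wrist force passes 120 N, or if a joint passes its speed limit or range.

### The arm

A 6-joint arm with a two-finger parallel gripper is mounted at the origin on the work surface. World frame = base frame: x ahead of the robot, y to its left, z up, the work surface at z = 0. Lengths are in m, angles in rad, forces in N, time in s.
With the tool pointing down it reaches from about 0.35 to 0.775 m from the base axis. Payload 7.3 kg.
Tool frame: the origin (TCP) lies between the finger pads; the fingertips stand 17 mm ahead of it and the grasp point (between the pads) lies 2 mm behind it; z points along the fingers, y is the line along which they close (so a half turn about z gives the same grasp; the last joint's range is limited). The gripper opens to 92 mm and grips with 3 to 60 N. Pads are 19 mm wide; open, the fingers measure 130 mm over their backs; the gripper's body (75 mm by 190 mm) begins 47 mm behind the grasp point.
Start: joints at [1.17, 0.342, 1.524, -0, 1.275, -0.146], TCP at [0.132, 0.508, 0.244] pointing down, gripper open.
Joint ranges: [-2.53, 2.53], [-0.77, 2.02], [0.04, 2.7], [-1, 4.14], [0.28, 2.66], [-3.11, 3.11]. Speed limits (rad/s): [2.57, 2.57, 3.14, 3.14, 3.14, 3.14].

### API

Orientations are given as [roll, pitch, yaw] about the fixed x, y, z axes, in that order (R = Rz(yaw) Ry(pitch) Rx(roll)).
In Python, from cell import robot, optics gives the robot as it stands.
- The arm moves only by the tool play_rows, never from a script. Its argument "rows" is a list of rows, each a list of 7 numbers: the shift along the tool's x, y, z in cm, then the turn, a rotation vector about the tool's x, y, z in rad, then the opening, from 0 (shut) to 1 (fully open). In form: [[tx, ty, tz, wx, wy, wz, grip], ...]. A call has 1 to 20 rows; each row is the pose to reach, as a shift and turn from the pose commanded when the call began, along the tool's axes at that moment; what a row does not reach only later rows make up. A row lasts 1/10 s, in which the tool goes at most 50 mm and 8.59 degrees, less where a joint would pass 70% of its speed; a pose out of reach is approached as far as the arm can. A call with a gripper value outside its range is refused whole. The fingers move at their own pace and stop on an object; "squeeze" is the grip in N (left out, the last holds). Time passes only in rows, so rows that repeat a pose let the fingers close. It gives the time, the measured TCP pose, the force, the opening and the grip force at its end, in the units of the state.
- robot.observe(): the state, without advancing time (a new reading comes with each control period).
- optics.read_camera(name): name is "scene" or "top" or "wrist"; returns (picture, depth): 384x512x3 uint8, red, green, blue; 384x512 float32, m along the optical axis (not along the pixel's ray), 0 where there is no reading.
- optics.camera_model(name): a dict with "fx", "fy", "cx", "cy" (pixels), "origin" and "rotation" of the camera in the world; the wrist camera has in their place "tool_from_camera" (4x4, takes a point from camera to tool coordinates, whose origin is the TCP and whose axes are the flange's). Camera axes: x right, y up, looking along -z (the intrinsics and any distortion apply to the point x, -y, -z); pixel columns grow to the right and rows downward; lengths in m; the calibration is good to about 2 mm. A picture is of the moment at which its call begins: read the wrist's pose just before it. camera_model takes no time and is no camera call.
- robot.hand_in(): hands the job in; it is judged then, once.
The state is a dict: "time": time; "qpos": joint angles; "qvel": joint speeds; "joint_efforts": joint torques, N m; "tool_pos": TCP position; "tool_rot": TCP orientation; "contact_force": force on the tool from outside, world axes, zero at the start; "torque": the same for the moment, N m; "opening": finger opening in m; "grip_force": force on a finger pad.
Only numpy, scipy, OpenCV 4.12 (cv2) and the standard library are available. Lean on these libraries where they do the work, as an engineer would, in place of code of your own. Each camera call takes 0.05 s, during which the arm holds its last target. There are 200 camera calls.

## Working session

There is one attempt and no reset: what is moved stays moved. The work goes in short steps, Python scripts to look and compute and a tool call to move; the robot and the scene stay as the last step left them, time stands still between calls to the robot, and variables do not carry over. Pictures are saved under pics/ and viewed, at most 12 in all, crops included, and the job is handed in when it is done.

Besides the shell and the picture viewer there is one more tool, called in YAML: its name, and indented under it one key for each argument. play_rows: Moves the arm, as the interface text tells. Its arguments: {"type":"object","properties":{"rows":{"type":"array"},"squeeze":{"type":"number"}},"required":["rows"]}

```bash
mkdir -p pics; ls; cat > h.py <<'E'
import numpy as np, cv2
from cell import robot, optics
from scipy.spatial.transform import Rotation as R
def grab(n):
    s=robot.observe(); p,d=optics.read_camera(n); m=optics.camera_model(n)
    if 'origin' in m: o=np.array(m['origin']); Rm=np.array(m['rotation'])
    else:
        T=np.eye(4); T[:3,:3]=R.from_euler('xyz',s['tool_rot']).as_matrix(); T[:3,3]=s['tool_pos']
        C=T@np.array(m['tool_from_camera']); o=C[:3,3]; Rm=C[:3,:3]
    return p,d,m,o,Rm
def cloud(d,m,o,Rm):
    v,u=np.mgrid[:d.shape[0],:d.shape[1]]
    c=np.stack([(u-m['cx'])/m['fx']*d,-(v-m['cy'])/m['fy']*d,-d],-1)
    return c@Rm.T+o
E
python3 - <<'E'
from h import *
print(robot.observe())
for n in ('top','scene'):
    p,d,m,o,Rm=grab(n); np.savez(n,p=p,d=d,o=o,Rm=Rm); print(n,m)
    cv2.imwrite(f'pics/{n}0.png',cv2.resize(p[...,::-1],(800,600)))
E
```

```text
pics
{'time': 0.0, 'qpos': array([ 1.17000185e+00,  3.42703341e-01,  1.52504070e+00,  1.66036143e-06,
        1.27537949e+00, -1.46003467e-01]), 'qvel': array([-6.18615259e-04,  1.12262411e-04,  2.96594500e-04, -7.99061673e-06,
       -6.27695749e-04,  1.15608086e-03]), 'joint_efforts': array([ 1.46714825e-03, -4.31227648e+01, -2.44226611e+01,  7.17929564e-02,
        5.58107521e-02, -1.08032889e-04]), 'tool_pos': array([0.13214986, 0.50769612, 0.24304673]), 'tool_rot': array([-3.14007830e+00, -2.24290008e-04,  2.88680099e+00]), 'contact_force': array([ 0.81430034,  0.53007566, -0.15068862]), 'torque': array([ 0.03423415,  0.032824  , -0.03127853]), 'grip_force': 0.0, 'opening': 0.0919583294017307}
top {'fx': 427.05415901942837, 'fy': 427.05415901942837, 'cx': 251.22142006929238, 'cy': 191.64150815080245, 'origin': array([ 0.26712156, -0.02137227,  1.40755567]), 'rotation': array([ 0.18490631, -0.01419278, -1.55306055])}
scene {'fx': 445.4478867027755, 'fy': 445.4478867027755, 'cx': 258.61902716177445, 'cy': 194.17616387419045, 'origin': array([1.14048604, 0.36170451, 0.9587444 ]), 'rotation': array([ 0.69064633, -0.00434535,  2.14108569])}
```

```bash
sed -i "s/Rm=np.array(m\['rotation'\])/Rm=R.from_euler('xyz',m['rotation']).as_matrix()/" h.py; python3 - <<'E'
from h import *
m=optics.camera_model('top'); print(m.keys()); print(optics.camera_model('wrist'))
E
```

```text
dict_keys(['fx', 'fy', 'cx', 'cy', 'origin', 'rotation'])
{'fx': 301.6127591925046, 'fy': 301.6127591925046, 'cx': 256.6508059732425, 'cy': 191.06131158012627, 'tool_from_camera': array([[-5.86349013e-04,  9.53171298e-01,  3.02430378e-01,
         8.20185535e-02],
       [ 9.99999770e-01,  4.55414068e-04,  5.03458881e-04,
        -2.64347971e-04],
       [ 3.42151506e-04,  3.02430604e-01, -9.53171345e-01,
        -1.40800989e-01],
       [ 0.00000000e+00,  0.00000000e+00,  0.00000000e+00,
         1.00000000e+00]])}
```

View pics/top0.png

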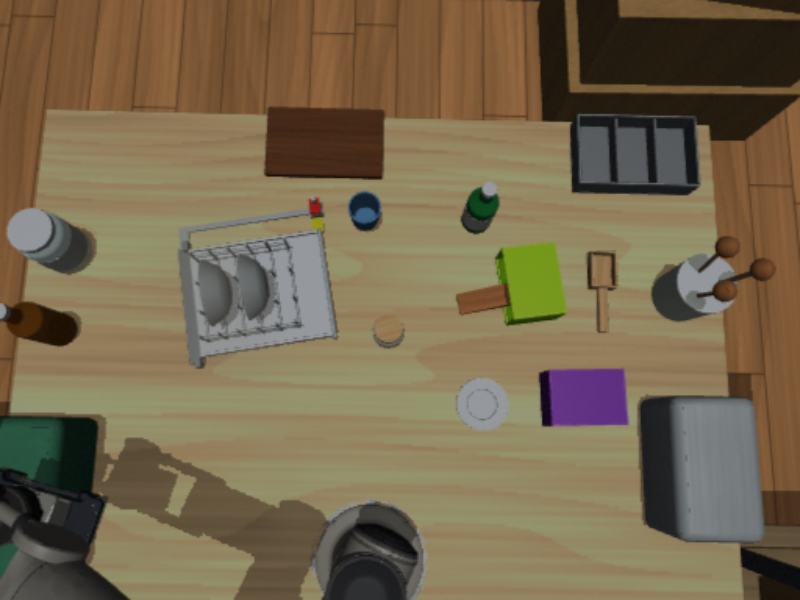

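View pics/scene0.png

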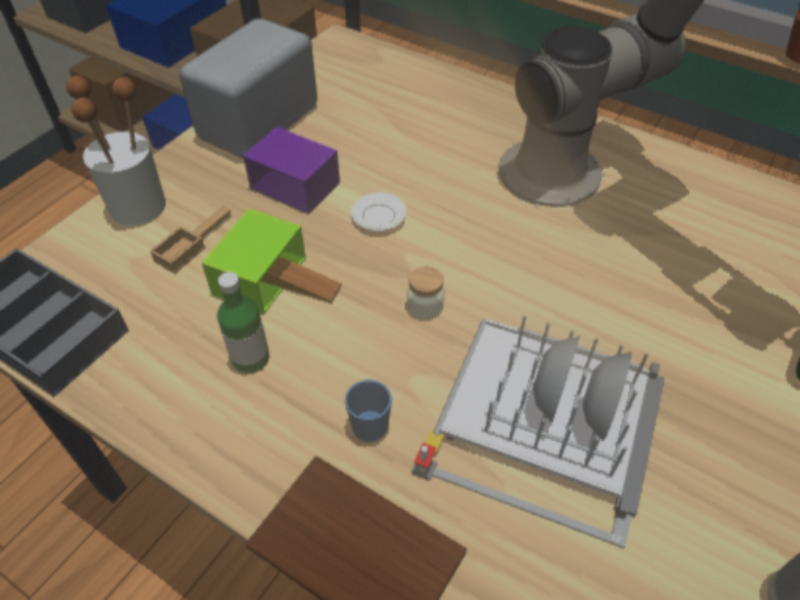

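Top (800×600): wedge at (485,300) sticking left out of the lime tub (532,283). Rack lip on the right side of the tray at (328,285), yellow tab (318,224), red flag (315,207), cup (366,210), pot (388,330), bottle (482,205), spoon rest (482,404), scoop (602,290).

```bash
cat >> h.py <<'E'
def ray(u,v,z,m,o,Rm):
    u=np.asarray(u,float);v=np.asarray(v,float)
    c=np.stack([(u-m['cx'])/m['fx'],-(v-m['cy'])/m['fy'],-np.ones_like(u)],-1)@Rm.T
    return o+c*((z-o[2])/c[...,2])[...,None]
def blobs(mask,n=3,amin=15):
    k,l,st,c=cv2.connectedComponentsWithStats(mask.astype(np.uint8))
    i=[j for j in np.argsort(-st[1:,4])+1 if st[j,4]>=amin][:n]
    return [l==j for j in i]
E
cat > meas.py <<'E'
from h import *
import sys
for n in ('top','scene'):
    p,d,m,o,Rm=grab(n); X=cloud(d,m,o,Rm); np.savez(n,p=p,X=X)
    h=cv2.cvtColor(p,cv2.COLOR_RGB2HSV).astype(int); H,S,V=h[...,0],h[...,1],h[...,2]
    print(n,'table z',np.round(np.median(X[...,2][(abs(X[...,2])<.02)]),4))
    W=(X[...,0]>.3)&(X[...,0]<.85)&(X[...,1]>-.5)&(X[...,1]<.5)
    def rep(name,mk,k=1,rect=True):
        for b in blobs(mk&W,k):
            P=X[b]; P=P[np.isfinite(P).all(1)]
            r=cv2.minAreaRect((P[:,:2]*1000).astype(np.float32))
            v,u=np.nonzero(b)
            print(name,b.sum(),'med',np.round(np.median(P,0),4),'z%',np.round(np.percentile(P[:,2],[5,95]),3),'rect',np.round(r[0],1),np.round(r[1],1),round(r[2],1),'px',u.mean().round(1),v.mean().round(1))
    lime=(H>30)&(H<45)&(S>150)
    rep('limetop',lime&(X[...,2]>.075)); rep('lime',lime)
    rep('yellow',(H>=22)&(H<31)&(S>180)&(V>120),2)
    rep('red',((H<5)|(H>175))&(S>170)&(V>90),2)
    rep('wedge',(H>=5)&(H<16)&(S>125)&(X[...,2]>.003)&(X[...,2]<.06)&(V<190),4)
    rep('cup',(H>98)&(H<118)&(S>90)&(X[...,2]>.01),1)
    rep('pot',(X[...,2]>.065)&(X[...,2]<.085)&(S<130)&(H>8)&(H<22),2)
    rep('white',(S<40)&(X[...,2]>.008)&(X[...,2]<.05),2)
E
python3 meas.py
```

```text
top table z 0.002
limetop 1584 med [ 0.5601 -0.3211  0.0863] z% [0.082 0.091] rect [ 562.  -321.9] [150.6 110.3] 8.1 px 341.4 179.3
lime 1840 med [ 0.5576 -0.3165  0.0858] z% [0.006 0.091] rect [ 561.6 -321.7] [151.4 110.9] 8.2 px 339.7 180.8
yellow 44 med [0.6896 0.1285 0.0241] z% [0.019 0.029] rect [689.6 128.3] [30.6 18.8] 15.7 px 203.2 142.7
red 47 med [0.7202 0.1321 0.0435] z% [0.038 0.048] rect [722.2 134.2] [32.1 19.5] 13.1 px 201.2 132.1
wedge 1088 med [0.8234 0.1207 0.0203] z% [0.014 0.026] rect [824.3 120.9] [ 51.1 254.8] 0.1 px 206.9 105.7
wedge 433 med [ 0.5321 -0.2276  0.021 ] z% [0.009 0.032] rect [ 532.4 -226.3] [ 44.6 102.5] 11.4 px 308.8 191.3
cup 284 med [0.7255 0.0289 0.0561] z% [0.015 0.084] rect [709.6  26.4] [65.9 65.3] 48.4 px 232.7 133.3
pot 267 med [ 0.4575 -0.0273  0.0767] z% [0.072 0.08 ] rect [458.4 -28.3] [57.9 53.7] 0.7 px 248.5 209.9
white 4919 med [0.5256 0.2194 0.0274] z% [0.016 0.035] rect [552.5 255.7] [306.4 310.5] 10.2 px 167.3 188.7
white 402 med [ 0.335  -0.2246  0.0137] z% [0.009 0.021] rect [ 332.9 -224.8] [ 64.3 106.8] 1.0 px 308.5 252.0
scen
[... 390 characters left out ...]
[0.015 0.021] rect [835.5 142.5] [121.2  29. ] 89.9 px 247.1 340.7
wedge 24 med [0.8465 0.2139 0.0178] z% [0.014 0.02 ] rect [844.7 214.2] [18.7 10.2] 84.2 px 273.4 359.6
wedge 16 med [0.8298 0.1052 0.0169] z% [0.015 0.02 ] rect [830.4 105. ] [ 6.7 15.9] 9.1 px 234.7 326.7
pot 318 med [ 0.4614 -0.027   0.0743] z% [0.068 0.077] rect [458.2 -28.2] [57.3 57.3] 59.1 px 272.2 179.5
pot 46 med [ 0.7417 -0.2043  0.0749] z% [0.067 0.082] rect [ 738.3 -205.1] [10.7 46.7] 19.7 px 150.8 221.2
white 8248 med [0.5593 0.2569 0.0248] z% [0.013 0.033] rect [534. 251.] [271.9 310.7] 10.4 px 352.2 265.0
white 287 med [ 0.8164 -0.4302  0.0291] z% [0.009 0.048] rect [ 816.1 -429.7] [66.8  7.4] 1.1 px 68.3 213.8
```

```bash
cat > go.py <<'E'
from h import *
import sys
# args: x,y,z(mm),yaw(deg) ...  -> shift/turn from present pose in the units of the moves
s=robot.observe(); R0=R.from_euler('xyz',s['tool_rot']); p0=s['tool_pos']
print('t',round(s['time'],2),'pos',np.round(p0*1000,1),'yaw',np.round(np.degrees(s['tool_rot']),2),'F',np.round(s['contact_force'],1),'open',round(s['opening']*1000,1),'grip',round(s['grip_force'],1))
for a in sys.argv[1:]:
    x,y,z,w=map(float,a.split(','))
    t=R0.inv().apply(np.array([x,y,z])/1000-p0)*100
    r=(R0.inv()*R.from_euler('xyz',[np.pi,0,np.radians(w)])).as_rotvec()
    print(np.round(t,2),np.round(r,3))
E
python3 go.py 380,220,280,140 531,-218,150,101.2
python3 - <<'E'
import numpy as np,cv2
z=np.load('top.npz');X=z['X'];p=z['p']
h=cv2.cvtColor(p,cv2.COLOR_RGB2HSV)
b=(X[...,0]>.65)&(X[...,0]<.8)&(X[...,1]>-.27)&(X[...,1]<-.12)&(X[...,2]>.03)
print('bottle',np.round(np.percentile(X[b],[2,50,98],axis=0),3))
# lip edge: white tray pts near front
b=(h[...,1]<60)&(X[...,2]>.012)&(X[...,2]<.04)&(X[...,0]>.46)&(X[...,0]<.66)&(X[...,1]>.05)&(X[...,1]<.16)
P=X[b][:,:2]; 
import numpy as np
xs=np.arange(.47,.66,.01); e=np.array([[x+.005,np.percentile(P[(P[:,0]>=x)&(P[:,0]<x+.01)][:,1],3)] for x in xs])
k=np.polyfit(e[:,0],e[:,1],1); print(np.degrees(np.arctan(k[0])),np.polyval(k,.56), np.std(e[:,1]-np.polyval(k,e[:,0])))
E
```

```text
t 0.2 pos [132.2 507.9 243.3] yaw [-1.7995e+02 -1.0000e-02  1.6541e+02] F [-0.1  0.3 -0. ] open 91.6 grip 0.0
[-31.23 -21.62  -3.65] [-0.001  0.     0.443]
[-56.89 -60.19   9.38] [-1.000e-03  0.000e+00  1.121e+00]
bottle [[ 0.68  -0.241  0.036]
 [ 0.699 -0.208  0.133]
 [ 0.728 -0.183  0.204]]Traceback (most recent call last):
  File "<stdin>", line 10, in <module>
    return _quantile_unchecked(
        a, q, axis, out, overwrite_input, method, keepdims, weights)
    return _ureduce(a,
                    func=_quantile_ureduce_func,
    ...<5 lines>...
                    overwrite_input=overwrite_input,
                    method=method)
    r = func(a, **kwargs)
    result = _quantile(arr,
                       quantiles=q,
    ...<2 lines>...
                       out=out,
                       weights=wgt)
    slices_having_nans = np.isnan(arr[-1, ...])
                                  ~~~^^^^^^^^^
IndexError: index -1 is out of bounds for axis 0 with size 0
```

play_rows:
  rows:
    - [-10, -7, -2, 0, 0, 0.15, 1]
    - [-20, -14, -3, 0, 0, 0.3, 1]
    - [-31.2, -21.6, -3.6, 0, 0, 0.44, 1]
    - [-31.2, -21.6, -3.6, 0, 0, 0.44, 1]
    - [-31.2, -21.6, -3.6, 0, 0, 0.44, 1]
    - [-31.2, -21.6, -3.6, 0, 0, 0.44, 1]
    - [-31.2, -21.6, -3.6, 0, 0, 0.44, 1]
    - [-31.2, -21.6, -3.6, 0, 0, 0.44, 1]
    - [-56.9, -60.2, 9.4, 0, 0, 1.12, 1]
    - [-56.9, -60.2, 9.4, 0, 0, 1.12, 1]
    - [-56.9, -60.2, 9.4, 0, 0, 1.12, 1]
    - [-56.9, -60.2, 9.4, 0, 0, 1.12, 1]
    - [-56.9, -60.2, 9.4, 0, 0, 1.12, 1]
    - [-56.9, -60.2, 9.4, 0, 0, 1.12, 1]
    - [-56.9, -60.2, 9.4, 0, 0, 1.12, 1]
    - [-56.9, -60.2, 9.4, 0, 0, 1.12, 1]
    - [-56.9, -60.2, 9.4, 0, 0, 1.12, 1]
    - [-56.9, -60.2, 9.4, 0, 0, 1.12, 1]
    - [-56.9, -60.2, 9.4, 0, 0, 1.12, 1]
    - [-56.9, -60.2, 9.4, 0, 0, 1.12, 1]
  squeeze: 40

```text
time: 2.2
tool_pos: [0.5307, -0.2179, 0.149]
tool_rot: [-3.14, -0.002, 1.765]
contact_force: [0.1, 0.0, 0.3]
opening: 0.0914
grip_force: 0.0
```

```bash
python3 go.py 531,-218,150,101.2; python3 - <<'E'
from h import *
p,d,m,o,Rm=grab('wrist'); X=cloud(d,m,o,Rm); np.savez('w1',p=p,X=X)
cv2.imwrite('pics/w1.png',cv2.resize(p[...,::-1],(800,600)))
E
```

```text
t 2.2 pos [ 530.7 -217.9  149. ] yaw [-1.7993e+02 -9.0000e-02  1.0115e+02] F [0.1 0.  0.3] open 91.4 grip 0.0
[-0.01  0.03 -0.1 ] [-0.001 -0.002 -0.001]
```

View pics/w1.png

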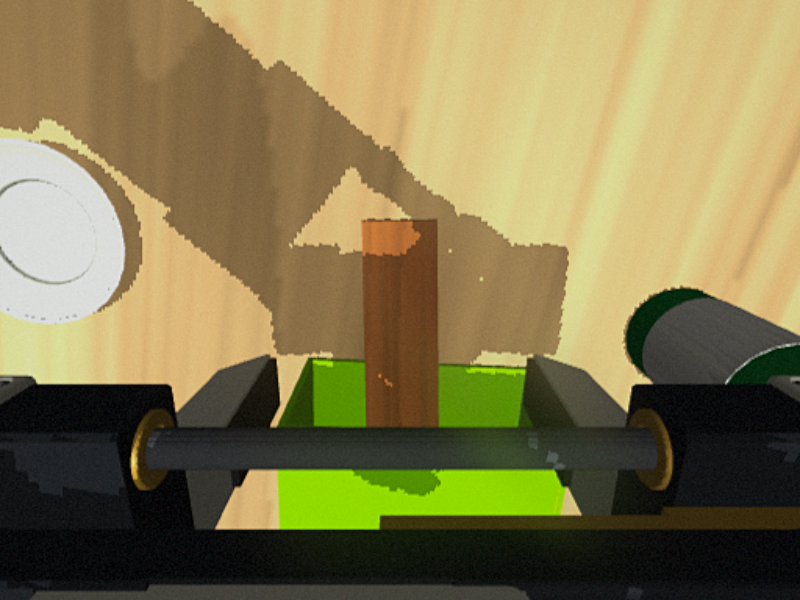

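Wrist view: wedge runs straight at columns 363–438, tip edge at row 220, tub mouth edge at row 360; it is aligned with the fingers. Checking the tip position, then descending.

```bash
python3 - <<'E'
from h import *
s=robot.observe();m=optics.camera_model('wrist')
T=np.eye(4); T[:3,:3]=R.from_euler('xyz',s['tool_rot']).as_matrix(); T[:3,3]=s['tool_pos']
C=T@np.array(m['tool_from_camera'])
for u,v,z in((400,220,.009),(420,362,.004)): print(ray(u*.64,v*.64,z,m,C[:3,3],C[:3,:3]))
E
python3 go.py 531,-217,20,101.2
```

```text
[ 0.52202612 -0.17638826  0.009     ]
[ 0.55343496 -0.26692195  0.004     ]
t 2.25 pos [ 530.8 -217.2  149.5] yaw [-1.7996e+02 -6.0000e-02  1.0123e+02] F [-0.8  0.5  0.6] open 91.6 grip 0.0
[-0.    0.03 12.95] [-0.001 -0.001  0.   ]
```

play_rows:
  rows:
    - [0, 0, 4, 0, 0, 0, 1]
    - [0, 0, 8, 0, 0, 0, 1]
    - [0, 0, 11, 0, 0, 0, 1]
    - [0, 0, 12, 0, 0, 0, 1]
    - [0, 0, 12.9, 0, 0, 0, 1]
    - [0, 0, 12.9, 0, 0, 0, 1]
    - [0, 0, 12.9, 0, 0, 0, 1]
    - [0, 0, 12.9, 0, 0, 0, 0.3]
    - [0, 0, 12.9, 0, 0, 0, 0.3]
    - [0, 0, 12.9, 0, 0, 0, 0.3]
    - [0, 0, 12.9, 0, 0, 0, 0.3]
    - [0, 0, 12.9, 0, 0, 0, 0.3]
    - [0, 0, 12.9, 0, 0, 0, 0.3]
    - [0, 0, 12.9, 0, 0, 0, 0.3]
  squeeze: 45

```text
time: 3.65
tool_pos: [0.5312, -0.2179, 0.0207]
tool_rot: [-3.142, -0.0, 1.767]
contact_force: [-0.4, -0.3, 1.2]
opening: 0.0443
grip_force: 45.0
```

play_rows:
  rows:
    - [0.5, 0, -0.1, 0, 0, 0, 0.3]
    - [1.5, 0, -0.1, 0, 0, 0, 0.3]
    - [2.5, 0, -0.1, 0, 0, 0, 0.3]
    - [3.5, 0, -0.1, 0, 0, 0, 0.3]
    - [4.5, 0, -0.1, 0, 0, 0, 0.3]
    - [5.5, 0, -0.1, 0, 0, 0, 0.3]
    - [6.5, 0, -0.1, 0, 0, 0, 0.3]
    - [7.5, 0, -0.1, 0, 0, 0, 0.3]
    - [8.5, 0, -0.1, 0, 0, 0, 0.3]
    - [9.5, 0, -0.1, 0, 0, 0, 0.3]
    - [10.5, 0, -0.1, 0, 0, 0, 0.3]
    - [11, 0, -0.1, 0, 0, 0, 0.3]
    - [11, 0, -0.1, 0, 0, 0, 0.3]

```text
time: 4.95
tool_pos: [0.5096, -0.1093, 0.0217]
tool_rot: [-3.141, -0.0, 1.768]
contact_force: [-0.4, 0.1, -1.5]
opening: 0.0445
grip_force: 45.0
```

```bash
python3 go.py 509,-109,80,101.2 560,-120,80,101.2 640,-150,80,0 640,-150,19,0; python3 meas.py | egrep "top|lime|wedge|yellow"; python3 - <<'E'
from h import *
p=np.load('scene.npz')['p']
cv2.imwrite('pics/s1.png',cv2.resize(p[80:300,80:380,::-1],(800,586)))
E
```

```text
t 4.95 pos [ 509.6 -109.3   21.7] yaw [-1.7999e+02 -1.0000e-02  1.0128e+02] F [-0.4  0.1 -1.5] open 44.5 grip 45.0
[ 0.04 -0.06 -5.83] [-0.    -0.     0.001]
[-2.04  4.73 -5.83] [-0.    -0.     0.001]
[-6.54 11.99 -5.83] [-0.    -0.     1.768]
[-6.55 11.99  0.27] [-0.    -0.     1.768]
top table z 0.0021
limetop 1590 med [ 0.56   -0.3212  0.0864] z% [0.082 0.091] rect [ 562.  -321.7] [151.3 110.9] 7.8 px 341.5 179.4
lime 1905 med [ 0.5567 -0.3144  0.0857] z% [0.005 0.091] rect [ 561.8 -321.7] [150.9 111.7] 8.3 px 339.2 181.0
yellow 42 med [0.6909 0.1286 0.0247] z% [0.02 0.03] rect [688.5 128.4] [29.4 18.2] 13.5 px 203.1 142.6
wedge 1083 med [0.8237 0.1215 0.0202] z% [0.014 0.025] rect [824.7 121.1] [255.4  50.5] 90.0 px 206.6 105.7
wedge 210 med [ 0.5278 -0.2303  0.0448] z% [0.023 0.052] rect [ 532.4 -221.4] [44.5 62.9] 10.9 px 310.5 190.9
limetop 1566 med [ 0.5646 -0.3207  0.0847] z% [0.082 0.088] rect [ 561.9 -322.3] [153.9 112.5] 8.6 px 161.0 157.1
lime 2001 med [ 0.5609 -0.3103  0.084 ] z% [0.002 0.087] rect [ 561.9 -322.3] [153.9 112.5] 8.6 px 164.3 161.4
wedge 271 med [ 0.5331 -0.2222  0.042 ] z% [0.036 0.048] rect [ 531.7 -220.9] [44.  65.6] 12.5 px 198.2 174.7
wedge 230 med [0.8432 0.1479 0.0178] z% [0.015 0.021] rect [837.7 146.7] [105.5  24.9] 89.5 px 248.2 341.0
wedge 17 med [ 0.4899 -0.0774  0.0111] z% [0.009 0.014] rect [492.5 -77.8] [14.7 10.7] 4.9 px 250.2 193.8
```

View pics/s1.png

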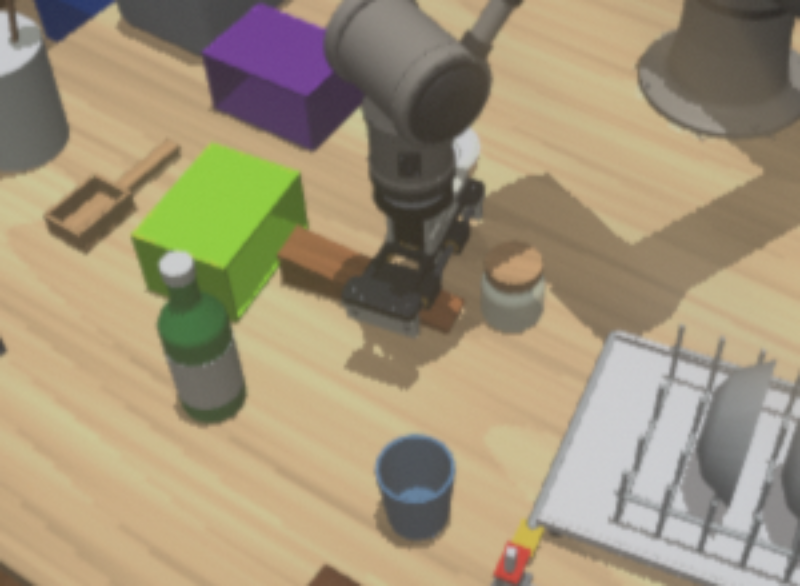

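The wedge is out, with its thick end just clear of the mouth, and the tub is unmoved. Next: lift, turn and carry it to the open middle of the counter.

```bash
python3 go.py 510,-109,130,101.3 615,-160,130,0 615,-160,30,0 615,-160,18,0
```

```text
t 5.05 pos [ 510.  -110.1   21.8] yaw [1.7998e+02 1.0000e-02 1.0124e+02] F [ 0.1 -0.3 -1.4] open 44.3 grip 45.0
[  0.11   0.02 -10.82] [ 0.     0.    -0.001]
[ -6.94   9.33 -10.82] [ 1.000e-03 -0.000e+00  1.767e+00]
[-6.94  9.32 -0.82] [ 1.000e-03 -0.000e+00  1.767e+00]
[-6.94  9.32  0.38] [ 1.000e-03 -0.000e+00  1.767e+00]
```

play_rows:
  rows:
    - [0, 0, -1.5, 0, 0, 0, 0.3]
    - [0, 0, -4, 0, 0, 0, 0.3]
    - [0, 0, -7, 0, 0, 0, 0.3]
    - [0, 0, -10, 0, 0, 0, 0.3]
    - [0, 0, -10.8, 0, 0, 0, 0.3]
    - [-1, 1, -10.8, 0, 0, 0.12, 0.3]
    - [-2, 2, -10.8, 0, 0, 0.24, 0.3]
    - [-3, 3, -10.8, 0, 0, 0.36, 0.3]
    - [-3.5, 4, -10.8, 0, 0, 0.48, 0.3]
    - [-4, 5, -10.8, 0, 0, 0.6, 0.3]
    - [-4.5, 6, -10.8, 0, 0, 0.72, 0.3]
    - [-5, 7, -10.8, 0, 0, 0.84, 0.3]
    - [-6, 8, -10.8, 0, 0, 0.96, 0.3]
    - [-6.9, 9.3, -10.8, 0, 0, 1.08, 0.3]
    - [-6.9, 9.3, -10.8, 0, 0, 1.2, 0.3]
    - [-6.9, 9.3, -10.8, 0, 0, 1.32, 0.3]
    - [-6.9, 9.3, -10.8, 0, 0, 1.44, 0.3]
    - [-6.9, 9.3, -10.8, 0, 0, 1.6, 0.3]
    - [-6.9, 9.3, -10.8, 0, 0, 1.77, 0.3]
    - [-6.9, 9.3, -10.8, 0, 0, 1.77, 0.3]

```text
time: 7.05
tool_pos: [0.6141, -0.1598, 0.1284]
tool_rot: [-3.141, 0.001, -0.006]
contact_force: [-0.9, -0.0, -2.1]
opening: 0.0444
grip_force: 45.0
```

```bash
python3 go.py 615,-160,40,0 615,-160,22,0 615,-160,18,0; python3 - <<'E'
from h import *
p,d,m,o,Rm=grab('scene'); X=cloud(d,m,o,Rm)
h=cv2.cvtColor(p,cv2.COLOR_RGB2HSV).astype(int)
b=blobs((h[...,0]>=4)&(h[...,0]<16)&(h[...,1]>115)&(X[...,2]>.03)&(X[...,2]<.2)&(X[...,0]>.4)&(X[...,0]<.72)&(X[...,1]>-.25)&(X[...,1]<-.08),1)[0]
P=X[b];print(len(P))
for x in np.arange(.46,.68,.02):
    q=P[(P[:,0]>x)&(P[:,0]<x+.02)]
    if len(q)>4: print(round(x,2),np.round(np.percentile(q[:,2],[5,50,95]),3),np.round(np.median(q[:,1]),3))
cv2.imwrite('pics/s2.png',cv2.resize(p[60:280,100:400,::-1],(800,586)))
E
```

```text
t 7.05 pos [ 614.1 -159.8  128.4] yaw [-1.7997e+02  7.0000e-02 -3.6000e-01] F [-0.9 -0.  -2.1] open 44.4 grip 45.0
[0.1  0.02 8.84] [-0.     0.001 -0.006]
[ 0.1   0.02 10.64] [-0.     0.001 -0.006]
[ 0.1   0.02 11.04] [-0.     0.001 -0.006]
235
0.6 [0.122 0.124 0.127] -0.167
0.62 [0.119 0.122 0.125] -0.158
0.64 [0.115 0.118 0.121] -0.158
```

View pics/s2.png

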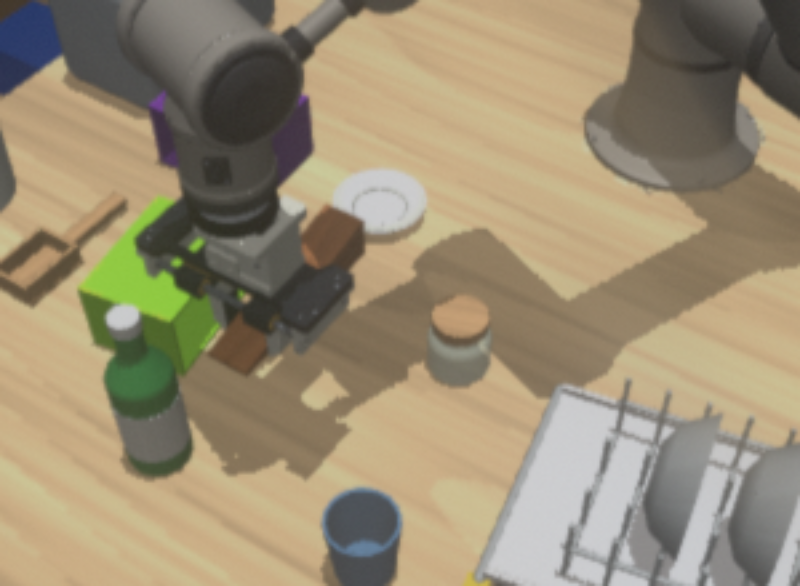

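play_rows:
  rows:
    - [0, 0, 3, 0, 0, 0, 0.3]
    - [0, 0, 6, 0, 0, 0, 0.3]
    - [0, 0, 8.5, 0, 0, 0, 0.3]
    - [0, 0, 9.5, 0, 0, 0, 0.3]
    - [0, 0, 10.2, 0, 0, 0, 0.3]
    - [0, 0, 10.6, 0, 0, 0, 0.3]
    - [0, 0, 10.9, 0, 0, 0, 0.3]
    - [0, 0, 11, 0, 0, 0, 0.3]
    - [0, 0, 11, 0, 0, 0, 0.3]
    - [0, 0, 11, 0, 0, 0, 1]
    - [0, 0, 11, 0, 0, 0, 1]
    - [0, 0, 11, 0, 0, 0, 1]
    - [0, 0, 11, 0, 0, 0, 1]
    - [0, 0, 11, 0, 0, 0, 1]
    - [0, 0, 11, 0, 0, 0, 1]
    - [0, 0, 8, 0, 0, 0, 1]
    - [0, 0, 4, 0, 0, 0, 1]
    - [0, 0, 0, 0, 0, 0, 1]
    - [0, 0, 0, 0, 0, 0, 1]

```text
time: 9.0
tool_pos: [0.6176, -0.1607, 0.1362]
tool_rot: [3.137, -0.011, -0.003]
contact_force: [0.6, 0.3, -0.4]
opening: 0.0918
grip_force: 0.0
```

```bash
python3 go.py 490,-160,150,0
```

```text
t 9.0 pos [ 617.6 -160.7  136.2] yaw [ 1.7976e+02 -6.3000e-01 -1.7000e-01] F [ 0.6  0.3 -0.4] open 91.8 grip 0.0
[-12.74  -0.03  -1.52] [ 0.004 -0.011 -0.003]
```

play_rows:
  rows:
    - [-4, 0, -1.3, 0, 0, 0, 1]
    - [-8, 0, -1.3, 0, 0, 0, 1]
    - [-12.7, 0, -1.3, 0, 0, 0, 1]
    - [-12.7, 0, -1.3, 0, 0, 0, 1]
    - [-12.7, 0, -1.3, 0, 0, 0, 1]
    - [-12.7, 0, -1.3, 0, 0, 0, 1]

```text
time: 9.6
tool_pos: [0.4889, -0.1597, 0.1431]
tool_rot: [3.141, -0.002, -0.003]
contact_force: [0.6, -0.4, 0.2]
opening: 0.0921
grip_force: 0.0
```

```bash
cat > wm.py <<'E'
from h import *
p,d,m,o,Rm=grab('wrist'); X=cloud(d,m,o,Rm)
h=cv2.cvtColor(p,cv2.COLOR_RGB2HSV).astype(int)
b=blobs((h[...,0]>=3)&(h[...,0]<14)&(h[...,1]>140)&(X[...,2]>.004)&(X[...,2]<.06),1)[0]
P=X[b]; r=cv2.minAreaRect((P[:,:2]*1000).astype(np.float32)); print(b.sum(),'rect',r,'z',np.round(np.percentile(P[:,2],[1,99]),3))
print(cv2.boxPoints(r).round(1).tolist())
A=np.c_[P[:,:2],np.ones(len(P))]; print('plane',np.linalg.lstsq(A,P[:,2],rcond=None)[0])
cv2.imwrite('pics/w2.png',cv2.resize(p[...,::-1],(800,600)))
E
python3 wm.py; python3 go.py
```

```text
8255 rect ((555.80859375, -159.92520141601562), (44.86703872680664, 177.7952117919922), 89.9290771484375) z [0.007 0.044]
[[466.8999938964844, -182.1999969482422], [644.7000122070312, -182.5], [644.7000122070312, -137.60000610351562], [466.8999938964844, -137.39999389648438]]
plane [-2.10419076e-01 -1.44254676e-04  1.43099031e-01]
t 9.65 pos [ 489.  -159.6  142.9] yaw [ 1.7996e+02 -1.0000e-01 -1.7000e-01] F [-0.3  0.5  0.7] open 91.5 grip 0.0
```

View pics/w2.png

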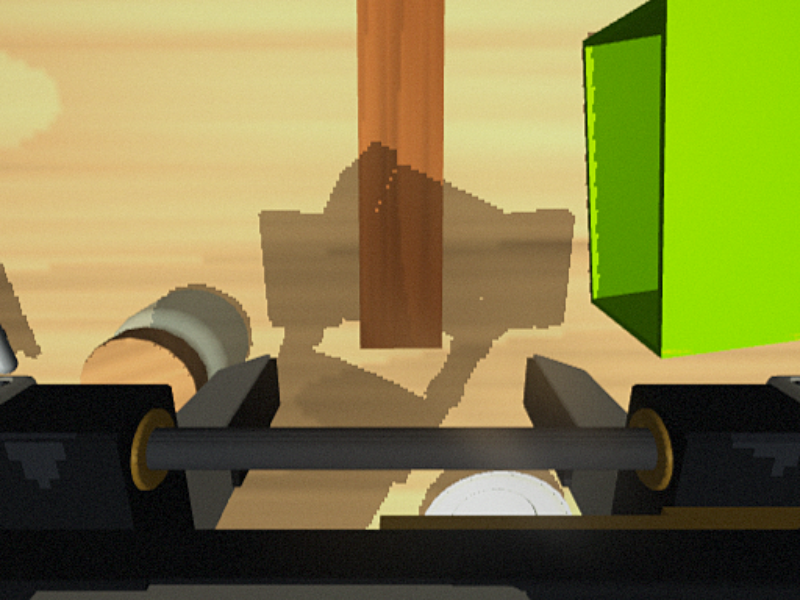

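Wedge is flat (slope 0.2104 as specified), thick end edge at row 348, columns 360–442, centred between the fingers. Gripping it at the thick end.

play_rows:
  rows:
    - [-0.3, 0, 4, 0, 0, 0, 1]
    - [-0.3, 0, 8, 0, 0, 0, 1]
    - [-0.3, 0, 10, 0, 0, 0, 1]
    - [-0.3, 0, 10.8, 0, 0, 0, 1]
    - [-0.3, 0, 10.8, 0, 0, 0, 1]
    - [-0.3, 0, 10.8, 0, 0, 0, 1]
    - [-0.3, 0, 10.8, 0, 0, 0, 0.3]
    - [-0.3, 0, 10.8, 0, 0, 0, 0.3]
    - [-0.3, 0, 10.8, 0, 0, 0, 0.3]
    - [-0.3, 0, 10.8, 0, 0, 0, 0.3]
    - [-0.3, 0, 10.8, 0, 0, 0, 0.3]
    - [-0.3, 0, 10.8, 0, 0, 0, 0.3]
  squeeze: 50

```text
time: 10.85
tool_pos: [0.4845, -0.1591, 0.0348]
tool_rot: [-3.142, -0.0, -0.003]
contact_force: [0.2, -0.1, -0.2]
opening: 0.0482
grip_force: 0.0
```

```bash
python3 go.py; python3 - <<'E'
from h import *
for n in ('top','scene'):
    p,d,m,o,Rm=grab(n); X=cloud(d,m,o,Rm); h=cv2.cvtColor(p,cv2.COLOR_RGB2HSV).astype(int)
    H,S,V=h[...,0],h[...,1],h[...,2]
    W=(X[...,0]>.6)&(X[...,0]<.8)&(X[...,1]>.08)&(X[...,1]<.2)
    for nm,b in(('Y',(H>=20)&(H<34)&(S>150)&W&(X[...,2]>.01)),('R',((H<6)|(H>172))&(S>150)&W)):
        b=blobs(b,1)[0]; P=X[b]; v,u=np.nonzero(b); print(n,nm,len(P),'med',np.round(np.median(P,0),4),'z',np.round(np.percentile(P[:,2],[10,50,90]),4),'px',u.mean(),v.mean())
    b=(S<70)&(X[...,2]>.012)&(X[...,2]<.05)&(X[...,0]>.45)&(X[...,0]<.67)&(X[...,1]>.04)&(X[...,1]<.4)
    P=X[blobs(b,1)[0]]; th=np.radians(10.3); e1=np.array([np.cos(th),np.sin(th)]); dd=np.array([-np.sin(th),np.cos(th)])
    a=P[:,:2]@e1; c=P[:,:2]@dd; out=[]
    for x in np.arange(a.min()+.02,a.max()-.02,.01):
        q=c[(a>x)&(a<x+.01)]
        if len(q)>5: out.append((x+.005,np.percentile(q,2)))
    out=np.array(out); k=np.polyfit(out[:,0],out[:,1],1); print('a range',a.min(),a.max(),'edge angle',10.3+np.degrees(np.arctan(k[0])),'edge c',np.polyval(k,out[:,0].mean()),'std',np.std(out[:,1]-np.polyval(k,out[:,0])))
E
```

```text
t 10.85 pos [ 484.5 -159.1   34.8] yaw [-1.8e+02 -1.0e-02 -1.8e-01] F [ 0.2 -0.1 -0.2] open 48.2 grip 0.0
top Y 47 med [0.69   0.1289 0.0247] z [0.0208 0.0247 0.0288] px 203.14893617021278 142.59574468085106
top R 50 med [0.721 0.132 0.044] z [0.04   0.044  0.0467] px 201.26 132.16
a range 0.4959256610527368 0.6945554836254855 edge angle 10.301569635837579 edge c 0.0012857663343926325 std 0.0010794865349502967
scene Y 54 med [0.6866 0.1279 0.0214] z [0.0197 0.0214 0.0232] px 277.48148148148147 281.5
scene R 62 med [0.7286 0.1384 0.0409] z [0.039  0.0409 0.0431] px 272.258064516129 292.4193548387097
a range 0.45859270513268424 0.6959033062540736 edge angle 11.026745045645988 edge c 0.0023019693827417394 std 0.001197760716873191
```

```bash
python3 go.py 484.5,-159.1,145,0 595,-105,145,100.4 595,-105,35,100.4
```

```text
t 10.95 pos [ 484.4 -159.2   34.7] yaw [-180.      0.     -0.18] F [-0.5 -0.2  0.6] open 45.0 grip 50.0
[ 1.000e-02 -1.000e-02 -1.103e+01] [-0.     0.    -0.003]
[ 11.04  -5.45 -11.03] [-0.    -0.    -1.756]
[11.04 -5.45 -0.03] [-0.    -0.    -1.756]
```

play_rows:
  rows:
    - [0, 0, 0, 0, 0, 0, 0.3]
    - [0, 0, 0, 0, 0, 0, 0.3]
    - [0, 0, 0, 0, 0, 0, 0.3]
    - [0, 0, 0, 0, 0, 0, 0.3]
  squeeze: 50

```text
time: 11.35
tool_pos: [0.4845, -0.1592, 0.0347]
tool_rot: [-3.142, -0.0, -0.003]
contact_force: [-0.5, 0.5, 1.1]
opening: 0.0444
grip_force: 50.0
```

play_rows:
  rows:
    - [0, 0, -2, 0, 0, 0, 0.3]
    - [0, 0, -5, 0, 0, 0, 0.3]
    - [0, 0, -8, 0, 0, 0, 0.3]
    - [0, 0, -11, 0, 0, 0, 0.3]
    - [1, -0.5, -11, 0, 0, -0.12, 0.3]
    - [2, -1, -11, 0, 0, -0.25, 0.3]
    - [3, -1.5, -11, 0, 0, -0.38, 0.3]
    - [4, -2, -11, 0, 0, -0.51, 0.3]
    - [5, -2.5, -11, 0, 0, -0.64, 0.3]
    - [6, -3, -11, 0, 0, -0.77, 0.3]
    - [7, -3.5, -11, 0, 0, -0.9, 0.3]
    - [8, -4, -11, 0, 0, -1.03, 0.3]
    - [9, -4.5, -11, 0, 0, -1.16, 0.3]
    - [10, -5, -11, 0, 0, -1.29, 0.3]
    - [11, -5.4, -11, 0, 0, -1.42, 0.3]
    - [11, -5.4, -11, 0, 0, -1.55, 0.3]
    - [11, -5.4, -11, 0, 0, -1.68, 0.3]
    - [11, -5.4, -11, 0, 0, -1.756, 0.3]
    - [11, -5.4, -11, 0, 0, -1.756, 0.3]
    - [11, -5.4, -11, 0, 0, -1.756, 0.3]

```text
time: 13.35
tool_pos: [0.5944, -0.1054, 0.1443]
tool_rot: [-3.141, -0.0, 1.751]
contact_force: [-0.2, 0.2, -1.8]
opening: 0.0444
grip_force: 50.0
```

```bash
python3 go.py 595,-105,55,100.4 595,-105,35,100.4; python3 - <<'E'
from h import *
p,d,m,o,Rm=grab('wrist'); X=cloud(d,m,o,Rm); np.savez('w3',p=p,X=X,o=o,Rm=Rm)
cv2.imwrite('pics/w3.png',cv2.resize(p[...,::-1],(800,600)))
E
```

```text
t 13.35 pos [ 594.4 -105.4  144.3] yaw [-1.7996e+02 -2.0000e-02  1.0031e+02] F [-0.2  0.2 -1.8] open 44.4 grip 50.0
[0.03 0.07 8.93] [-0.001 -0.    -0.002]
[ 0.03  0.07 10.93] [-0.001 -0.    -0.002]
```

View pics/w3.png

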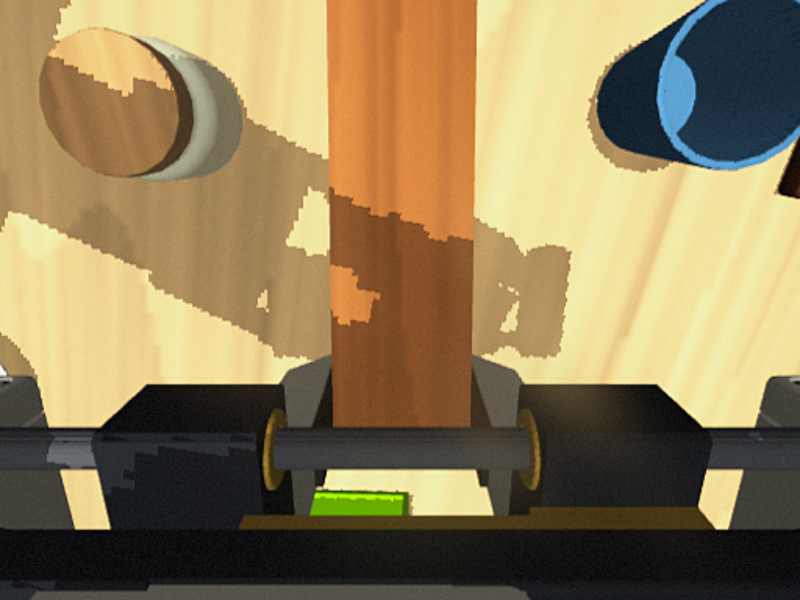

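Wrist view: wedge in the grip between columns 328–476, pot at the left (115,100) and cup at the right (735,85), both clear. Lowering to the counter short of the lip.

play_rows:
  rows:
    - [0, 0.1, 3, 0, 0, 0, 0.3]
    - [0, 0.1, 6, 0, 0, 0, 0.3]
    - [0, 0.1, 8.5, 0, 0, 0, 0.3]
    - [0, 0.1, 10, 0, 0, 0, 0.3]
    - [0, 0.1, 10.6, 0, 0, 0, 0.3]
    - [0, 0.1, 10.9, 0, 0, 0, 0.3]
    - [0, 0.1, 10.9, 0, 0, 0, 0.3]
    - [0, 0.1, 10.9, 0, 0, 0, 0.3]

```text
time: 14.2
tool_pos: [0.5962, -0.1055, 0.0367]
tool_rot: [3.14, 0.001, 1.753]
contact_force: [-0.1, -0.1, -1.7]
opening: 0.0446
grip_force: 50.0
```

```bash
python3 go.py; cat > al.py <<'E'
from h import *
import sys
for n in ('top','scene'):
    p,d,m,o,Rm=grab(n); X=cloud(d,m,o,Rm); h=cv2.cvtColor(p,cv2.COLOR_RGB2HSV).astype(int)
    H,S,V=h[...,0],h[...,1],h[...,2]
    b=(H>=3)&(H<16)&(S>115)&(X[...,2]>.003)&(X[...,2]<.06)&(X[...,0]>.52)&(X[...,0]<.64)&(X[...,1]>-.15)&(X[...,1]<.2)
    for bb in blobs(b,2):
        P=X[bb]; r=cv2.minAreaRect((P[:,:2]*1000).astype(np.float32)); print(n,'wedge',len(P),np.round(r[0],1),np.round(r[1],1),round(r[2],1),'ymax pts',P[P[:,1].argmax()].round(4),'z',np.round(np.percentile(P[:,2],[2,98]),3))
    W=(X[...,0]>.6)&(X[...,0]<.8)&(X[...,1]>.08)&(X[...,1]<.2)
    for nm,b in(('Y',(H>=20)&(H<34)&(S>150)&W&(X[...,2]>.01)),('R',((H<6)|(H>172))&(S>150)&W)):
        bb=blobs(b,1)
        if bb: P=X[bb[0]]; print(n,nm,len(P),'med',np.round(np.median(P,0),4))
    cv2.imwrite(f'pics/{sys.argv[1]}_{n}.png',cv2.resize(p[80:330,120:453] if n=='top' else p[130:380,170:503],(799,600))[...,::-1])
E
python3 al.py a1
```

```text
t 14.2 pos [ 596.2 -105.5   36.7] yaw [1.7991e+02 4.0000e-02 1.0041e+02] F [-0.1 -0.1 -1.7] open 44.6 grip 50.0
top wedge 258 [571.7  29.7] [45.1 70.1] 10.0 ymax pts [0.5867 0.0657 0.0111] z [0.006 0.024]
top Y 47 med [0.691  0.1288 0.0239]
top R 49 med [0.7195 0.1325 0.0429]
scene wedge 805 [580.8 -14.1] [ 48.7 157.7] 9.7 ymax pts [0.5823 0.0643 0.0044] z [0.006 0.039]
scene Y 54 med [0.6868 0.1283 0.0213]
scene R 66 med [0.7286 0.1381 0.0412]
```

View pics/a1_scene.png

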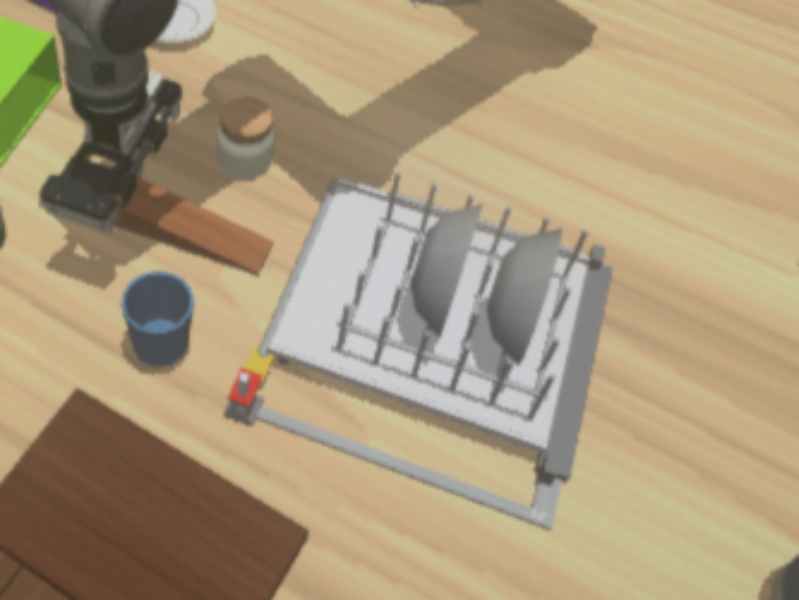

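```bash
python3 - <<'E'
from h import *
m=optics.camera_model('scene');o=np.array(m['origin']);Rm=R.from_euler('xyz',m['rotation']).as_matrix()
q=[]
for x,y in((333,185),(264,350),(268,258)):
    w=ray(170+x*333/799,130+y*250/600,.022 if x!=268 else .003,m,o,Rm); q.append(w); print(w.round(4))
e=q[1]-q[0]; print('len',np.linalg.norm(e),'ang',np.degrees(np.arctan2(e[1],e[0])),'mid',(q[0]+q[1])/2)
E
```

```text
[0.4516 0.0836 0.022 ]
[0.6704 0.1253 0.022 ]
[0.563  0.0669 0.003 ]
len 0.22274144629765205 ang 10.794817529494804 mid [0.5610149  0.10446082 0.022     ]
```

play_rows:
  rows:
    - [0, 0, 0.1, 0, 0, -0.003, 0.3]
    - [0, 0, 0.15, 0, 0, -0.003, 0.3]
    - [1, 0, 0.15, 0, 0, -0.003, 0.3]
    - [2, 0, 0.15, 0, 0, -0.003, 0.3]
    - [3, 0, 0.15, 0, 0, -0.003, 0.3]
    - [4, 0, 0.15, 0, 0, -0.003, 0.3]
    - [5, 0, 0.15, 0, 0, -0.003, 0.3]
    - [5.5, 0, 0.15, 0, 0, -0.003, 0.3]
    - [6, 0, 0.15, 0, 0, -0.003, 0.3]
    - [6.5, 0, 0.15, 0, 0, -0.003, 0.3]
    - [7, 0, 0.15, 0, 0, -0.003, 0.3]
    - [7, 0, 0.15, 0, 0, -0.003, 0.3]

```text
time: 15.5
tool_pos: [0.5831, -0.0353, 0.0347]
tool_rot: [3.141, -0.0, 1.757]
contact_force: [1.0, 0.2, 6.0]
opening: 0.0449
grip_force: 50.0
```

```bash
python3 go.py; python3 al.py a2
```

```text
t 15.5 pos [583.1 -35.3  34.7] yaw [179.94  -0.   100.64] F [1.  0.2 6. ] open 44.9 grip 50.0
top wedge 71 [561.6  88.4] [46.  20.9] 10.6 ymax pts [0.5794 0.1024 0.0095] z [0.009 0.026]
top Y 47 med [0.6908 0.1288 0.0242]
top R 50 med [0.7209 0.1318 0.044 ]
scene wedge 423 [566.1  56.2] [46.  75.7] 9.5 ymax pts [0.5769 0.096  0.0145] z [0.012 0.031]
scene wedge 15 [548.5  -8.2] [29.9 10.6] 14.5 ymax pts [ 5.619e-01 -4.000e-04  3.240e-02] z [0.011 0.036]
scene Y 54 med [0.6863 0.1282 0.0212]
scene R 65 med [0.7286 0.1378 0.041 ]
```

play_rows:
  rows:
    - [0.5, 0, -0.03, 0, 0, 0, 0.3]
    - [1, 0, -0.03, 0, 0, 0, 0.3]
    - [1.5, 0, -0.03, 0, 0, 0, 0.3]
    - [2, 0, -0.03, 0, 0, 0, 0.3]
    - [2.5, 0, -0.03, 0, 0, 0, 0.3]
    - [3, 0, -0.03, 0, 0, 0, 0.3]
    - [3.5, 0, -0.03, 0, 0, 0, 0.3]
    - [4, 0, -0.03, 0, 0, 0, 0.3]
    - [4.5, 0, -0.03, 0, 0, 0, 0.3]
    - [5, 0, -0.03, 0, 0, 0, 0.3]
    - [5, 0, -0.03, 0, 0, 0, 0.3]

```text
time: 16.7
tool_pos: [0.574, 0.0126, 0.0347]
tool_rot: [3.141, 0.001, 1.756]
contact_force: [1.9, -6.2, 4.8]
opening: 0.0445
grip_force: 50.0
```

```bash
python3 go.py; python3 al.py a3
```

```text
t 16.7 pos [574.   12.6  34.7] yaw [1.7995e+02 7.0000e-02 1.0063e+02] F [ 1.9 -6.2  4.8] open 44.5 grip 50.0
top Y 51 med [0.6904 0.1278 0.0321]
top R 51 med [0.7208 0.1321 0.0435]
scene wedge 150 [560.5  80.3] [41.4 27.8] 12.4 ymax pts [0.5767 0.0981 0.025 ] z [0.022 0.031]
scene Y 66 med [0.6882 0.1282 0.0294]
scene R 66 med [0.729  0.1383 0.0411]
```

View pics/a3_scene.png

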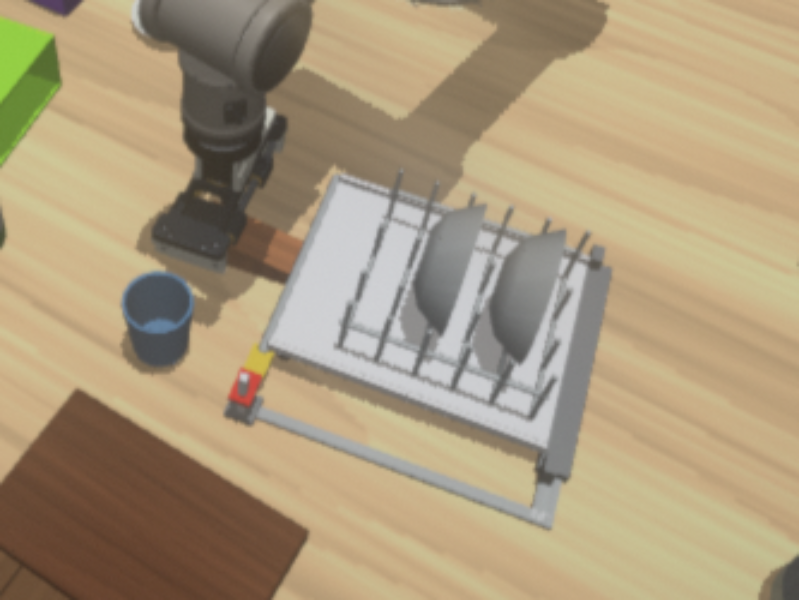

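Rack lifted about 8 mm by the wedge; wedge meets the lip at (285,260), mid-lip. About 54 mm still to go.

play_rows:
  rows:
    - [0.5, 0, 0, 0, 0, 0, 0.3]
    - [1, 0, 0, 0, 0, 0, 0.3]
    - [1.5, 0, 0, 0, 0, 0, 0.3]
    - [2, 0, 0, 0, 0, 0, 0.3]
    - [2.5, 0, 0, 0, 0, 0, 0.3]
    - [3, 0, 0, 0, 0, 0, 0.3]
    - [3.5, 0, 0, 0, 0, 0, 0.3]
    - [4, 0, 0, 0, 0, 0, 0.3]
    - [4.3, 0, 0, 0, 0, 0, 0.3]
    - [4.6, 0, 0, 0, 0, 0, 0.3]
    - [4.6, 0, 0, 0, 0, 0, 0.3]
    - [4.6, 0, 0, 0, 0, 0, 0.3]

```text
time: 18.0
tool_pos: [0.5655, 0.0575, 0.0347]
tool_rot: [3.141, 0.001, 1.756]
contact_force: [1.2, -7.1, 4.7]
opening: 0.0446
grip_force: 50.0
```

```bash
python3 go.py; cat > lv.py <<'E'
from h import *
for n in ('top','scene'):
    N=8; fr=[grab(n) for _ in range(N)]; p,_,m,o,Rm=fr[0]
    p=np.mean([f[0] for f in fr],0).astype(np.uint8); d=np.mean([f[1] for f in fr],0)
    X=cloud(d,m,o,Rm); h=cv2.cvtColor(p,cv2.COLOR_RGB2HSV).astype(int); H,S,V=h[...,0],h[...,1],h[...,2]
    W=(X[...,0]>.6)&(X[...,0]<.8)&(X[...,1]>.08)&(X[...,1]<.2); r={}
    for nm,b in(('Y',(H>=20)&(H<34)&(S>150)&W&(X[...,2]>.01)),('R',((H<6)|(H>172))&(S>150)&W)):
        b=blobs(b,1)[0]; e=cv2.erode(b.astype(np.uint8),np.ones((3,3)))>0
        r[nm]=[np.median(X[b][:,2]),np.median(X[e][:,2]),np.mean(X[e][:,2])]
        print(n,nm,b.sum(),e.sum(),np.round(np.array(r[nm])*1000,2),'std',(X[e][:,2].std()*1000).round(2),np.round(np.sort(X[e][:,2])[-1]*1000,1))
        if n=='scene': print(np.round(np.where(b,X[...,2],0)[np.nonzero(b)[0].min():np.nonzero(b)[0].max()+1,np.nonzero(b)[1].min():np.nonzero(b)[1].max()+1]*1000).astype(int))
    print('diff mm',np.round((np.array(r['R'])-r['Y'])*1000,2))
E
python3 lv.py
```

```text
t 18.0 pos [565.5  57.5  34.7] yaw [1.7996e+02 7.0000e-02 1.0062e+02] F [ 1.2 -7.1  4.7] open 44.6 grip 50.0Traceback (most recent call last):
  File "lv.py", line 8, in <module>
    b=blobs(b,1)[0]; e=cv2.erode(b.astype(np.uint8),np.ones((3,3)))>0
      ~~~~~~~~~~^^^
IndexError: list index out of range
```

```bash
sed -i "s/('top','scene')/('scene',)/" lv.py; python3 lv.py; python3 - <<'E'
import cv2
from h import *
p,d,m,o,Rm=grab('scene'); cv2.imwrite('pics/s5.png',cv2.resize(p[250:325,230:330,::-1],(800,600),interpolation=cv2.INTER_CUBIC))
E
```

```text
scene Y 76 37 [39.12 39.16 45.32] std 25.97 154.4
[[  0   0   0  40   0   0   0   0   0   0]
 [  0   0   0  40  40   0   0   0   0   0]
 [  0   0  38  38  39  40   0   0   0   0]
 [  0   0  39  39  39  39  40  39  39  38]
 [  0  40  39  39  40 153  40  39  38  37]
 [  0  39  40  40  40  40  40  38  39  38]
 [ 40  39  40  39  39  39  39  39  38   0]
 [ 39  39  39  39  40  39  38  39  39   0]
 [ 39  39  40 154  38  38  39  39  39   0]
 [ 40  39  39  39  38  39  39  39   0   0]
 [  0   0  39  38 154  39  39  38   0   0]
 [  0   0   0   0   0  38  39   0   0   0]]
scene R 69 8 [41.04 41.03 41.28] std 0.59 42.2
[[  0   0   0   0   0   0   0   0  41  41   0   0   0]
 [  0   0   0   0   0   0   0   0   0  41  41  41  41]
 [  0   0   0   0   0   0   0   0   0  41  41  41  42]
 [  0   0   0   0   0   0   0   0 155  40  41  41   0]
 [  0   0  42   0   0   0   0   0  41  42  42  41   0]
 [  0   0  41   0   0   0   0   0  42  42  41  40   0]
 [  0  40  40   0   0   0   0   0  41  41  41   0   0]
 [  0  41  42   0   0   0   0   0  42  40  40   0   0]
 [ 42  42  42   0   0   0   0   0  42  40   0   0   0]
 [ 42  41  41   0   0   0   0  41  41  42   0   0   0]
 [ 40  40 157  41  41   0  41  41  42   0   0   0   0]
 [  0  41  41  40 156  41  41  41  41   0   0   0   0]
 [  0   0   0  41  42  41  41  42  40   0   0   0   0]
 [  0   0   0   0   0   0  41  41   0   0   0   0   0]]
diff mm [ 1.93  1.87 -4.03]
```

View pics/s5.png

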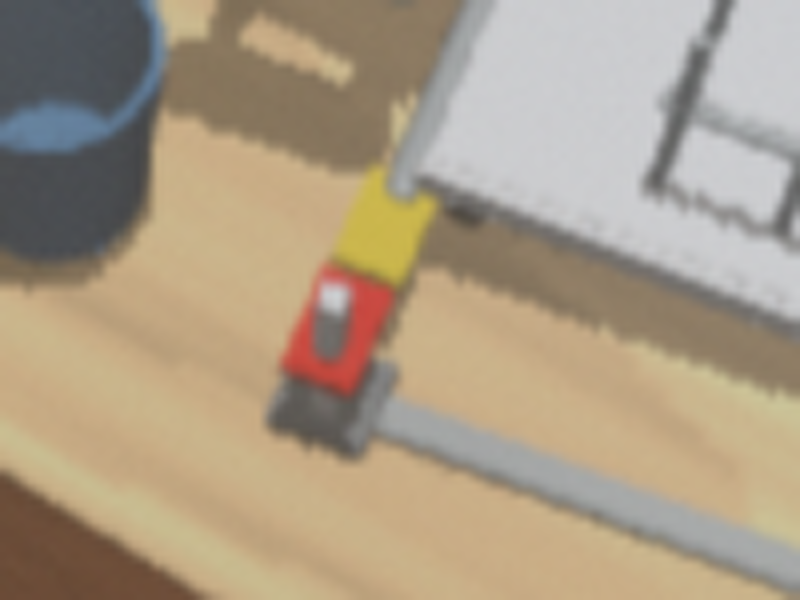

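Scene crop: yellow tab (385,230) is just below the red flag (340,325). Measured difference is 1.9 mm, so 9 mm more travel.

play_rows:
  rows:
    - [0.3, 0, 0, 0, 0, 0, 0.3]
    - [0.6, 0, 0, 0, 0, 0, 0.3]
    - [0.9, 0, 0, 0, 0, 0, 0.3]
    - [0.9, 0, 0, 0, 0, 0, 0.3]
    - [0.9, 0, 0, 0, 0, 0, 0.3]
    - [0.9, 0, 0, 0, 0, 0, 0.3]

```text
time: 19.45
tool_pos: [0.5638, 0.0663, 0.0347]
tool_rot: [3.141, 0.001, 1.756]
contact_force: [1.9, -6.5, 4.5]
opening: 0.0445
grip_force: 50.0
```

```bash
sed -i 's/np.mean(\[f\[1\]/np.median([f[1]/; /if n==.scene/d' lv.py; python3 go.py;  python3 lv.py
```

```text
t 19.45 pos [563.8  66.3  34.7] yaw [1.7997e+02 7.0000e-02 1.0061e+02] F [ 1.9 -6.5  4.5] open 44.5 grip 50.0
scene Y 75 34 [40.75 40.73 40.74] std 0.68 42.2
scene R 69 8 [41.07 41.25 41.29] std 0.38 42.0
diff mm [0.32 0.52 0.55]
```

play_rows:
  rows:
    - [0.1, 0, 0, 0, 0, 0, 0.3]
    - [0.2, 0, 0, 0, 0, 0, 0.3]
    - [0.2, 0, 0, 0, 0, 0, 0.3]
    - [0.2, 0, 0, 0, 0, 0, 0.3]
    - [0.2, 0, 0, 0, 0, 0, 0.6]
    - [0.2, 0, 0, 0, 0, 0, 0.7]
    - [0.2, 0, 0, 0, 0, 0, 0.7]
    - [0.2, 0, 0, 0, 0, 0, 0.7]
    - [0.2, 0, 0, 0, 0, 0, 0.7]

```text
time: 20.75
tool_pos: [0.563, 0.069, 0.0343]
tool_rot: [-3.141, -0.0, 1.756]
contact_force: [-0.6, 0.1, 0.4]
opening: 0.0645
grip_force: 0.0
```

```bash
python3 go.py;  python3 lv.py
```

```text
t 20.75 pos [563.   69.   34.3] yaw [-1.7997e+02 -2.0000e-02  1.0062e+02] F [-0.6  0.1  0.4] open 64.5 grip 0.0
scene Y 77 35 [41.31 41.31 41.43] std 0.73 43.5
scene R 69 8 [40.95 40.84 40.83] std 0.54 41.9
diff mm [-0.36 -0.46 -0.59]
```

Level within the measuring noise and holding after release. Retreating straight up, then back.

play_rows:
  rows:
    - [0, 0, -1, 0, 0, 0, 0.7]
    - [0, 0, -3, 0, 0, 0, 0.7]
    - [0, 0, -6, 0, 0, 0, 0.7]
    - [0, 0, -10, 0, 0, 0, 0.7]
    - [0, 0, -14, 0, 0, 0, 0.7]
    - [0, 0, -17, 0, 0, 0, 0.7]
    - [-4, 0, -17, 0, 0, 0, 0.7]
    - [-8, 0, -17, 0, 0, 0, 0.7]
    - [-12, 0, -17, 0, 0, 0, 0.7]
    - [-16, 0, -17, 0, 0, 0, 0.7]
    - [-20, 0, -17, 0, 0, 0, 0.7]
    - [-20, 0, -17, 0, 0, 0, 0.7]
    - [-20, 0, -17, 0, 0, 0, 0.7]

```text
time: 22.45
tool_pos: [0.5998, -0.1286, 0.2048]
tool_rot: [3.141, -0.0, 1.754]
contact_force: [-0.4, 0.5, 0.6]
opening: 0.0643
grip_force: 0.0
```

```bash
python3 go.py; sed -i "s/('scene',)/('top','scene')/" lv.py; python3 lv.py; python3 al.py a6; python3 meas.py | egrep "top|scene|lime|cup|pot"
```

```text
t 22.45 pos [ 599.8 -128.6  204.8] yaw [ 1.7999e+02 -2.0000e-02  1.0048e+02] F [-0.4  0.5  0.6] open 64.3 grip 0.0
top Y 53 22 [43.61 43.65 43.7 ] std 1.21 46.1
top R 51 17 [43.73 44.   43.91] std 1.12 46.1
diff mm [0.13 0.35 0.21]
scene Y 71 32 [40.97 40.87 40.92] std 0.83 42.4
scene R 68 8 [41.29 40.54 40.62] std 0.87 41.8
diff mm [ 0.33 -0.33 -0.3 ]
top wedge 224 [562.5  75.1] [44.8 48.3] 10.1 ymax pts [0.5808 0.1005 0.0336] z [0.014 0.049]
top Y 53 med [0.6893 0.1275 0.0437]
top R 50 med [0.721  0.1323 0.0437]
scene wedge 235 [561.1  73.8] [43.2 42.9] 12.0 ymax pts [0.5659 0.0968 0.0373] z [0.034 0.046]
scene Y 69 med [0.6896 0.1292 0.0414]
scene R 67 med [0.7279 0.1387 0.0404]
top table z 0.0021
limetop 1588 med [ 0.5596 -0.3212  0.0864] z% [0.082 0.091] rect [ 561.6 -321.8] [150.5 108.9] 8.3 px 341.4 179.4
lime 1907 med [ 0.5562 -0.3144  0.0857] z% [0.004 0.091] rect [ 561.7 -321.4] [150.4 109.9] 8.5 px 339.1 181.1
cup 280 med [0.7246 0.0294 0.0562] z% [0.014 0.083] rect [709.6  27.8] [66.8 63.5] 9.7 px 232.6 133.3
scene table z -0.0
limetop 1246 med [ 0.5793 -0.3321  0.0846] z% [0.082 0.087] rect [ 561.6 -323.2] [153.3 110. ] 9.3 px 156.7 157.6
lime 1548 med [ 0.5745 -0.3219  0.084 ] z% [0.003 0.087] rect [ 561.6 -322.8] [153.4 110.2] 8.9 px 160.1 162.3
pot 320 med [ 0.462  -0.0271  0.0742] z% [0.069 0.077] rect [457.4 -28.5] [59.9 55.8] 1.1 px 272.2 179.5
pot 49 med [ 0.7422 -0.2027  0.0753] z% [0.066 0.084] rect [ 738.9 -205.9] [10.1 44.2] 19.2 px 150.8 221.3
```

View pics/a6_scene.png

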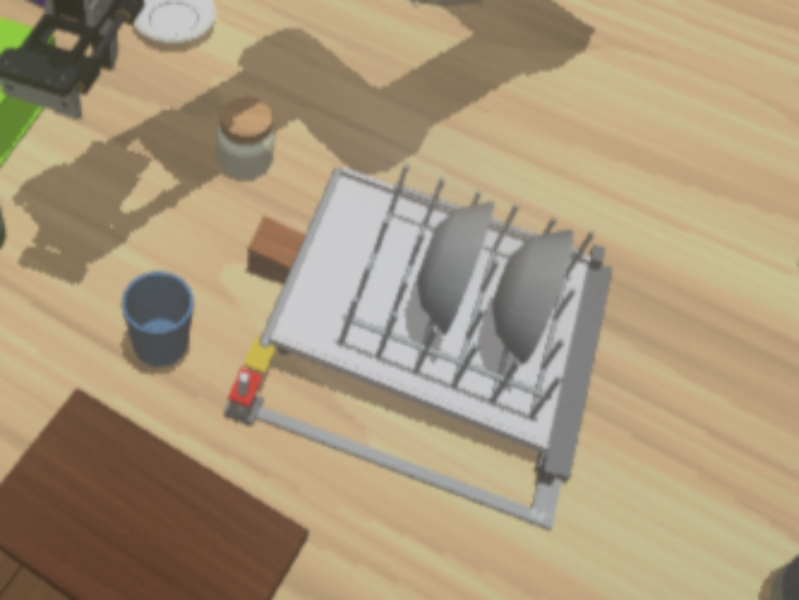

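The wedge stays under the middle of the lip, with its thick end at (275,245). Pointer and mark are level within about 0.3 mm, the tub, cup and pot have not moved, and the arm is clear. Handing in.

```bash
python3 -c "
from cell import robot
print(robot.hand_in())"
```

```text
the job is handed in; nothing more can be done
None
```

I handed the job in at about 25 s of the 54 s allowed: the wedge sits flat and square under the middle of the rack's front lip, the pointer measures level with the red mark to within about 0.4 mm, and the tub, cup and pot measure unmoved.

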